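Pry open the reference-plate case

ROBOT

A 6-joint arm with a two-finger parallel gripper is mounted at the origin on the work surface. World frame = base frame: x ahead of the robot, y to its left, z up, the work surface at z = 0. Lengths are in m, angles in degrees, forces in N, time in s.
With the tool pointing down it reaches from about 0.325 to 0.85 m from the base axis. Payload 15.5 kg.
Tool frame: the origin (TCP) lies midway between the tips of the shut fingers; the grasp point (between the pads) lies 19 mm behind it; z points along the fingers, y is the line along which they close (so a half turn about z gives the same grasp; the last joint's range is limited). The gripper opens to 91 mm and grips with 3 to 60 N. Pads are 32 mm wide; open, the fingers measure 118 mm over their backs; the gripper's body (76 mm by 178 mm) begins 60 mm behind the grasp point.
Start: joints at [-72.107, 28.281, 77.091, -0, 74.628, -5.472], TCP at [0.248, -0.574, 0.214] pointing down, gripper open.
Joint ranges: [-166.48, 166.48], [-47.26, 123.95], [12.59, 153.08], [-70.14, 250.14], [6.76, 159.57], [-176.63, 176.63]. Speed limits (degrees/s): [108.29, 108.29, 147.25, 172.46, 172.46, 172.46].

INTERFACE

Orientations are given as a 3x3 rotation matrix whose columns are the frame's x, y, z axes.
In Python, from bench import ctrl gives the robot as it stands. The module is installed in compiled form; this text tells all that it offers. Calls block until the motion is done:
- ctrl.goto(position, orientation): joint-space move of the TCP to a pose.
- ctrl.move_l(position, vel=0.15, ori=None, contact_N=None): straight line of the TCP; ori=None keeps the orientation; vel is the mean speed in m/s. With contact_N (N) it stops when the force on the tool has changed by that much, and returns True; else False.
- ctrl.movej(angles): joint-space move.
- ctrl.command_gripper(opening): opening from 0.0 (shut) to 1.0 (fully open); the grip force is fixed at half the most; returns when the fingers have stopped.
- ctrl.sleep(seconds).
- ctrl.ik(position, orientation): joint angles nearest the present ones, or None.
- ctrl.read_camera(name): name is "scene" or "top"; returns the picture (480x640x3 uint8, blue, green, red); there is no depth.
- ctrl.camera_params(name): a dict with "fx", "fy", "cx", "cy" (pixels), "pose" (4x4, takes a point from camera to world coordinates). Camera axes: x right, y up, looking along -z (the intrinsics and any distortion apply to the point x, -y, -z); pixel columns grow to the right and rows downward; lengths in m; the calibration is good to about 2 mm. A picture is of the moment at which its call begins. camera_params takes no time and is no camera call.
A pose or a line that the arm cannot do raises ctrl.MotionError and nothing moves.
- ctrl.sign_off(): hands the job in; it is judged then, once.
Readings, each from a call of its own:
- ctrl.current_t(): time.
- ctrl.current_q(): joint angles.
- ctrl.current_dq(): joint speeds.
- ctrl.current_effort(): joint torques, N m.
- ctrl.current_tool_pos(): TCP position.
- ctrl.current_eef_rot(): TCP orientation.
- ctrl.current_contact_force(): force on the tool from outside, world axes, zero at the start.
- ctrl.current_wrist_torque(): the same for the moment, N m.
- ctrl.current_grip_width(): opening from 0.0 (shut) to 1.0 (fully open).
- ctrl.current_grasp_force(): force on a finger pad.
Only numpy, scipy, OpenCV 4.12 (cv2) and the standard library are available. Lean on these libraries where they do the work, as an engineer would, in place of code of your own. Each camera call takes 0.05 s, during which the arm holds its last target. There are 200 camera calls.

TASK

Take the flat pry tool from its rest, work its blade into the notch under the front edge of the closed case lid, lever the lid up and swing it right over with the blade until it stands open by itself, upright or leaning back. Touch the lid only with the tool, never with the gripper or arm. Then lay the tool back in its rest as it was and let go, leaving the mouse, the can and the printed flange alone.

Things in the scene. Friction and masses are not known exactly. Their poses are not given: they have to be found in the camera images.
- pry_grip (a point): Pry tool, 198 mm long, 0.12 kg, loose: black handle 105 x 24 x 24 mm, flat steel blade in line with it. This point is the centre of the handle, half-way up. x runs along the tool towards the blade, y across, z up as it lies. Centre of mass about 20 mm ahead of this point. At the start it lies level in its rest, blade pointing away from the robot.
- pry_tip (a point): Middle of the end of the pry tool's steel blade, 145 mm ahead of pry_grip on the same line; the blade is 3 mm thick, 18 mm wide and stands 92 mm out of the handle. Same axes as pry_grip.
- rest_seat (a point): Grey plastic tool rest, fixed: two cradles, 14 mm long, 40 mm ahead of and behind this point, on a plate 40 mm wide, 6 mm high. This point is where the handle centre lies when rested, 34 mm above the table; x is the way the blade points. Cradle floors are 22 mm high, side lips 34 mm high, 34 mm apart inside, 44 outside. Between the cradles the handle's sides are free to grasp.
- case_notch (a point): Pry notch in the front wall (6 mm thick) of the aluminium case: 60 mm wide, 12 mm high, from 73 to 85 mm above the table, the lid's underside being its top. This point is its middle, in the wall's outer face. x points level into the case towards the hinge, y along the front edge, z up.
- case_hinge (a point): Middle of the lid's hinge axis (along y), at the far rim of the case, 120 mm beyond case_notch along x, 85 mm above the table. Same axes as case_notch. The case is 120 mm deep (x), 150 wide (y), 85 high plus an 8 mm lid, fixed to the table; inside lies a white dotted reference plate, top at 44 mm, and it is free above that.
- lid_edge (a point): Middle of the lid's front edge, on its underside, 122 mm from the hinge axis; overhangs the front wall by 2 mm. The lid is a plain flat aluminium plate, 122 x 150 x 8 mm, without a handle.
- lid (a joint): Lid angle, rad: 0 closed flat, 1.57 upright, 1.8 at its stop, leaning back away from the notch. The hinge is stiff: the lid stays at any angle it is left at; lifting it takes about 1.5 N at the front edge. It may start up to 0.03 ajar.
- mouse: Black computer mouse, 100 x 60 x 30 mm, loose, a bystander. Origin at the centre of its underside.
- can: Spray can, 52 mm in diameter, 150 mm high, loose, a bystander. Origin at the centre of its underside.
- flange: Blue printed flange, 75 x 60 x 49 mm, loose, a bystander. Origin at the centre of its underside.
- case_sill (a point): Outer top edge, at mid-width, of the steel sill, 60 mm wide, that stands 14 mm out of the case's front face below the notch; its top, 73 mm above the table, is level with the notch floor: a resting edge for the blade. Same axes as case_notch.
There are look-alikes about, which are no part of the job. Of the things shaped like the part that bears pry_grip, the black one is meant. Of the things that look like the part that bears case_notch, take the one that is farthest from the robot's base at the start.

How it is judged (in metres and radians):
On the way, in this order (a step that is already met when the one before it is completed fails the run):
1. the pry tool is taken up out of its rest (height (world z) of pry_grip above 0.06 m and distance between pry_grip and rest_seat above 0.03 m), for 0.2 s.
2. the blade, under the lid, has pried it up by more than 0.1 rad (value of joint lid above 0.1 rad and contact force between pry and lid above 0.2 N and x of pry_tip in the frame of case_notch above 0.003 m), for 0.05 s.
3. the lid stands open (more than 1.4 rad) (value of joint lid above 1.4 rad), for 0.2 s.
At the end, for the whole second after the job is handed in: The lid stands open beyond 1.4 rad (80 degrees); the pry tool lies at rest in both cradles with its blade pointing the same way as before: handle centre within 20 mm of the seat point in plan and 5 mm in height, and within 0.2 rad of the rest's line (value of joint lid above 1.4 rad and horizontal distance between pry_grip and rest_seat below 0.02 m and x of pry_tip in the frame of rest_seat above 0.12 m and height (world z) of pry_grip between 0.029 and 0.039 m and angle between the x axis of pry_grip and the x axis of rest_seat, either way round below 0.2 rad and linear speed of pry below 0.02 m/s); the robot touches nothing.
It fails at once if the gripper or the arm touches the lid (contact force between any of the fingers, the arm and lid above 1 N).
It fails at once if a bystander is shifted by more than 30 mm (distance of any of mouse, can, flange from where it was at the start of the episode above 0.03 m).
It also fails if it takes over 64 s, if anything falls off the work surface, if the arm or the gripper's body presses on something with over 40 N, if the wrist force passes 120 N, or if a joint passes its speed limit or range.

## Working session

There is one attempt and no reset: what is moved stays moved. The work goes in short steps, each a Python script; the robot and the scene stay as the last script left them, time stands still between calls to the robot, and variables do not carry over. Pictures are saved under pics/ and viewed, at most 10 in all, crops included, and the job is handed in when it is done.

```bash
mkdir -p pics
python3 - <<'E'
from bench import ctrl
import cv2,numpy as np
for n in("scene","top"):
    cv2.imwrite(f"pics/{n}0.png",ctrl.read_camera(n)); p=ctrl.camera_params(n); print(n,{k:(np.round(v,4).tolist() if k!='pose' else np.round(v,4).tolist()) for k,v in p.items()})
print(ctrl.current_t())
E
```

```text
scene {'fx': 542.3268, 'fy': 542.3268, 'cx': 322.2809, 'cy': 234.9804, 'pose': [[-0.6737, -0.6263, 0.3923, 0.9284], [0.7389, -0.5807, 0.3418, 0.3805], [0.0137, 0.5201, 0.854, 1.0738], [0.0, 0.0, 0.0, 1.0]]}
top {'fx': 584.8224, 'fy': 584.8224, 'cx': 320.5999, 'cy': 239.2518, 'pose': [[0.023, 0.9922, -0.1226, 0.2618], [-0.9995, 0.02, -0.0254, -0.0114], [-0.0228, 0.1231, 0.9921, 1.596], [0.0, 0.0, 0.0, 1.0]]}
0.1
```

View pics/scene0.png

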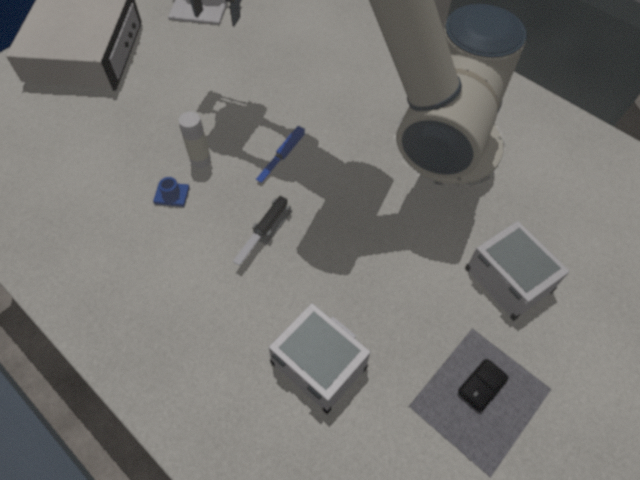

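View pics/top0.png

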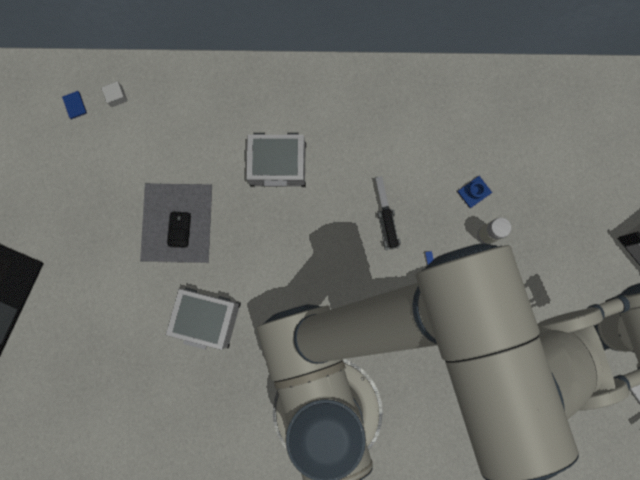

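The scene view shows the black pry tool at (265,225), the target case (farthest) at (320,355), the near look-alike case at (520,265), and the blue decoy tool at (283,150). The top view shows the tool at (387,212), and the case at (275,160) with its sill side towards the robot (275,184). I'll zoom in on both.

```bash
cat > h.py <<'E'
import cv2,numpy as np
from bench import ctrl
def ray(n,uv):
    p=ctrl.camera_params(n);P=np.array(p["pose"])
    d=P[:3,:3]@np.array([(uv[0]-p["cx"])/p["fx"],-(uv[1]-p["cy"])/p["fy"],-1]);return P[:3,3],d/np.linalg.norm(d)
def plane(n,uv,z):
    o,d=ray(n,uv);return o+d*(z-o[2])/d[2]
def tri(a,b): # scene uv, top uv
    A=[];B=[]
    for n,uv in(("scene",a),("top",b)):
        o,d=ray(n,uv);M=np.eye(3)-np.outer(d,d);A.append(M);B.append(M@o)
    x=np.linalg.solve(sum(A),sum(B));o,d=ray("top",b)
    return x,np.linalg.norm((np.eye(3)-np.outer(d,d))@(x-o))*2
def proj(n,X):
    p=ctrl.camera_params(n);P=np.array(p["pose"]);c=P[:3,:3].T@(np.array(X)-P[:3,3])
    return np.array([p["cx"]+p["fx"]*c[0]/-c[2],p["cy"]-p["fy"]*c[1]/-c[2]])
E
python3 - <<'E'
import cv2,numpy as np
s=cv2.imread("pics/scene0.png");t=cv2.imread("pics/top0.png")
def c(i,x,y,w=100,h=75): 
    return cv2.resize(i[y:y+h,x:x+w],(400,300),interpolation=cv2.INTER_CUBIC)
# scene tool 220..320,193..268 ; top tool 340..440,176..251 ; case scene 260..380 , 300..., top 225..325,125..200
m=np.vstack([np.hstack([c(s,220,195),c(t,340,176)]),np.hstack([c(s,250,300,160,120),c(t,225,120)])])
cv2.imwrite("pics/m1.png",cv2.convertScaleAbs(m,alpha=1.5))
E
```

```text
(no output)
```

View pics/m1.png

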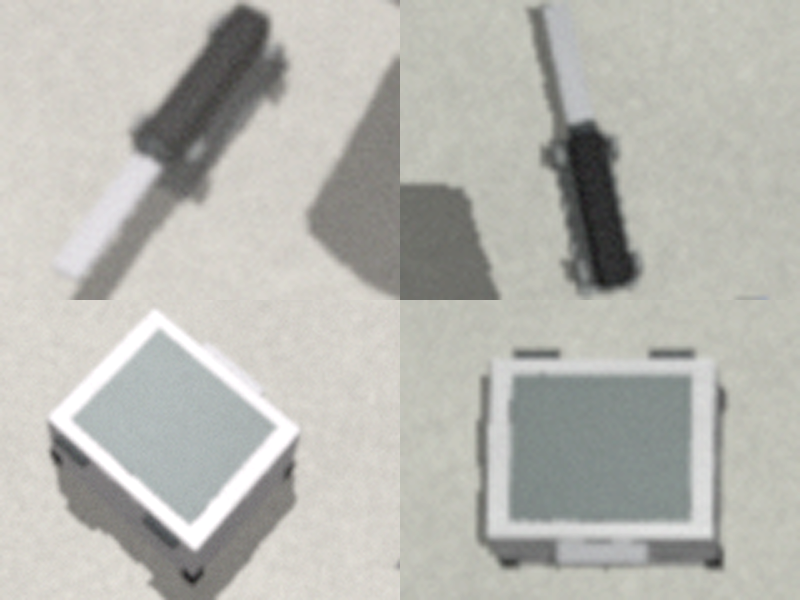

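The crops show the tool: junction of blade and handle at scene (257,234), top (385.7,207). They also show the lid corners, with the sill on the robot side in the top view and at the upper right in the scene view.

Run:
```python
from h import *
np.set_printoptions(precision=4,suppress=True)
S=[(312,304),(369.6,352),(328,399.2),(270,347.2)];T=[(303.75,179.5),(246.75,179.5),(247.5,135),(304.25,135)]
for a,b in zip(S,T): print("lid",*tri(a,b),plane("scene",a,.093)[:2],plane("top",b,.093)[:2])
print("sill",plane("top",(225+155/4,120+263/4),.073),plane("top",(225+248/4,120+263/4),.073))
print("junction",tri((257,233.7),(385.7,207.3)))
s=cv2.imread("pics/scene0.png");t=cv2.imread("pics/top0.png")
# top: handle axis by dark mask
for n,i,(x,y,w,h),z in(("top",t,(370,195,35,60),.046),("scene",s,(240,190,60,55),.046)):
    g=i[y:y+h,x:x+w].max(2);m=(g<(45 if n=="top" else 60)).astype(np.uint8)
    c=max(cv2.findContours(m,0,1)[0],key=cv2.contourArea);r=cv2.minAreaRect(c);b=cv2.boxPoints(r)+[x,y]
    print(n,r,b.tolist());print([plane(n,q,z)[:2] for q in b])
# blade: bright low-saturation mask
for n,i,(x,y,w,h) in(("top",t,(365,165,30,50)),("scene",s,(225,225,45,50))):
    f=i[y:y+h,x:x+w].astype(int);print(n,"bg",np.median(f.reshape(-1,3),0))
    sp=f[...,0]-f[...,2];m=((sp>(2)) &(f.min(2)>110)).astype(np.uint8);c=max(cv2.findContours(m,0,1)[0],key=cv2.contourArea);r=cv2.minAreaRect(c);b=cv2.boxPoints(r)+[x,y]
    print(r,b.tolist(),[plane(n,q,.0355)[:2] for q in b])
```

```text
lid [0.6063 0.0763 0.0833] 0.0019093733945094676 [0.609  0.0801] [0.6047 0.075 ]
lid [0.6043 0.2255 0.085 ] 0.0018751144283091514 [0.6073 0.226 ] [0.602  0.2251]
lid [0.724  0.2274 0.0901] 0.001811060970798648 [0.725  0.2271] [0.7226 0.2277]
lid [0.7264 0.0786 0.0855] 0.0031831213465829977 [0.727  0.0822] [0.725  0.0769]
sill [0.5904 0.1822 0.073 ] [0.5915 0.1202 0.073 ]
junction (array([ 0.5464, -0.1462,  0.031 ]), np.float64(0.0015092567133591053))
top ((19.10487937927246, 32.15610122680664), (40.020057678222656, 10.057397842407227), 77.90524291992188) [[379.9951219558716, 208.6439037322998], [389.8292694091797, 206.5365867614746], [398.21463775634766, 245.66829681396484], [388.38048934936523, 247.77561569213867]]
[array([ 0.5393, -0.1291]), array([ 0.5455, -0.1554]), array([ 0.4403, -0.1785]), array([ 0.4341, -0.1525])]
scene ((31.719573974609375, 26.026872634887695), (12.133509635925293, 41.973663330078125), 37.23482894897461) [[254.19067287445068, 229.06490325927734], [279.5882339477539, 195.64705753326416], [289.24847412109375, 202.98884201049805], [263.85091400146484, 236.40668869018555]]
[array([ 0.5481, -0.1526]), array([ 0.4447, -0.1754]), array([ 0.4443, -0.1446]), array([ 0.5469, -0.1232])]
top bg [121. 127. 126.]
((18.80000114440918, 38.400001525878906), (3.5777084827423096, 2.683281421661377), 26.56505012512207) [[381.6000003814697, 203.8000030517578], [382.8000011444092, 201.4000015258789], [386.00000190734863, 203.0], [384.8000011444092, 205.4000015258789]] [array([ 0.5545, -0.1341]), array([ 0.5612, -0.1373]), array([ 0.5569, -0.146 ]), array([ 0.5503, -0.1428])]
scene bg [135. 140. 142.]
((14.0, 31.0), (0.0, 0.0), 0.0) [[239.0, 256.0], [239.0, 256.0], [239.0, 256.0], [239.0, 256.0]] [array([ 0.615 , -0.1323]), array([ 0.615 , -0.1323]), array([ 0.615 , -0.1323]), array([ 0.615 , -0.1323])]
```

```bash
cat >> h.py <<'E'
def rot(yaw,pitch=0): # gripper for a tool along yaw, blade pitched up by pitch (rad)
    c,s=np.cos(yaw),np.sin(yaw);k,p=np.cos(pitch),np.sin(pitch)
    x=np.array([c*k,s*k,p]);y=np.array([s,-c,0.]);return np.column_stack([x,y,np.cross(x,y)])
YT=np.radians(12.3);G=np.array([.493,-.152,.034])+.005*np.array([np.cos(YT),np.sin(YT),0])
YC=np.radians(1.0);N=np.array([.607,.151,.079])
E
python3 - <<'E'
from h import *
np.set_printoptions(precision=4,suppress=True)
print("tip",plane("scene",(236.75,262.5),.0355),"top tip",plane("top",(378,177.3),.0355),"junc",plane("scene",(257,233.7),.0355),plane("top",(385.7,207.3),.0355))
print("decoy tip",plane("scene",(263,180),.03),"handle",plane("scene",(300,130),.04),"can",plane("scene",(200,158),0),"flange",plane("scene",(170,195),.01))
print(ctrl.current_eef_rot())
for x in(G+[0,0,.2],G-[0,0,.019]):print(ctrl.ik(x,rot(YT)))
print(ctrl.ik(N+[-.2,0,0],rot(YC)),ctrl.ik(N+[-.01,0,.08],rot(YC)))
E
```

```text
tip [ 0.6293 -0.124   0.0355] top tip [ 0.6275 -0.1236  0.0355] junc [ 0.5485 -0.1446  0.0355] [ 0.5451 -0.1453  0.0355]
decoy tip [ 0.4316 -0.2455  0.03  ] handle [ 0.2622 -0.284   0.04  ] can [ 0.477  -0.4295  0.    ] flange [ 0.6048 -0.3881  0.01  ]
[[ 0.918   0.3966 -0.0003]
 [ 0.3966 -0.918   0.001 ]
 [ 0.0001 -0.001  -1.    ]]
[-23.4429  18.6521  90.131   -0.      71.2169  54.2571]
[-23.4429  36.5625 102.7314  -0.      40.7061  54.2571]
[ 12.464   25.576  111.9899  -0.      42.4342 101.464 ] [ 8.6402 30.6938 82.1958 -0.     67.1104 97.6402]
```

```bash
sed -i 's/\.493,-\.152/.493,-.153/' h.py
python3 - <<'E'
from h import *
ctrl.command_gripper(.55)
ctrl.goto(G+[0,0,.17],rot(YT)); print(ctrl.current_t())
print(ctrl.move_l(G+[0,0,.03-.019+.012],vel=.12)); print(ctrl.current_t(),ctrl.current_contact_force())
s=ctrl.read_camera("scene");cv2.imwrite("pics/s1.png",cv2.convertScaleAbs(cv2.resize(s[150:300,180:380],(800,600),interpolation=cv2.INTER_CUBIC),alpha=1.5))
E
```

```text
2.6583
False
4.0333 [-0.77942903  0.99898174 -0.23541752]
```

View pics/s1.png

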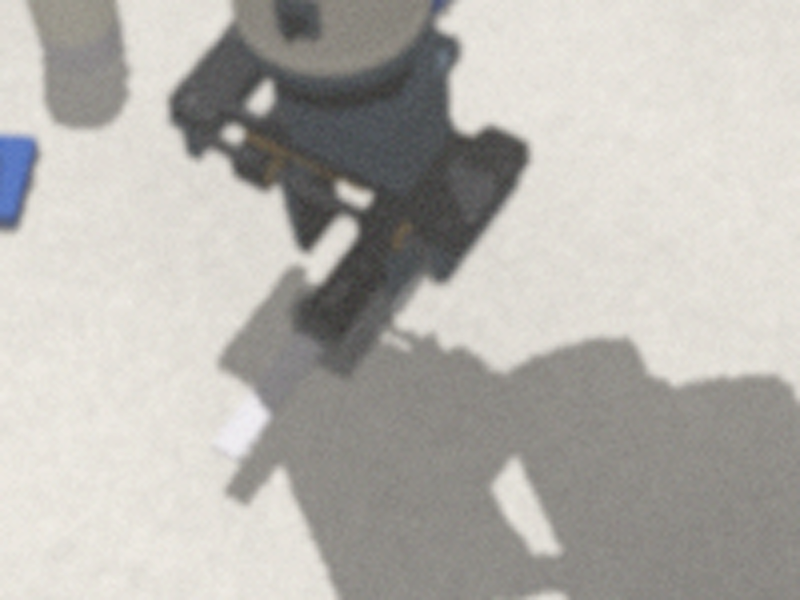

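The fingers straddle the handle, with the handle axis between them at crop (340,300). I'll descend, grip and lift.

Run:
```python
from h import *
np.set_printoptions(precision=4,suppress=True)
print(ctrl.move_l(G-[0,0,.019],vel=.06,contact_N=8),ctrl.current_tool_pos())
ctrl.command_gripper(0.0);print("w",ctrl.current_grip_width()*91,ctrl.current_grasp_force(),ctrl.current_contact_force(),ctrl.current_tool_pos())
ctrl.move_l(G+[0,0,.12],vel=.1);ctrl.sleep(.2);print("w",ctrl.current_grip_width()*91,ctrl.current_grasp_force(),ctrl.current_contact_force(),ctrl.current_wrist_torque(),ctrl.current_t())
# go to standoff before the notch: tip 40 mm short of it
ax=np.array([np.cos(YC),np.sin(YC),0]);P=N+ax*(-.14-.05)-[0,0,.019]
ctrl.goto(P+[0,0,.06],rot(YC));print(ctrl.current_t())
ctrl.move_l(P-[0,0,.001],vel=.1);print(ctrl.current_tool_pos(),P,ctrl.current_t())
s=ctrl.read_camera("scene");t=ctrl.read_camera("top")
cv2.imwrite("pics/s2f.png",s);cv2.imwrite("pics/t2f.png",t)
c=lambda i,x,y:cv2.resize(i[y:y+150,x:x+200],(400,300),interpolation=cv2.INTER_CUBIC)
cv2.imwrite("pics/m2.png",cv2.convertScaleAbs(cv2.resize(np.hstack([s[220:420,240:400],t[100:300,210:370]]),(800,500),interpolation=cv2.INTER_CUBIC),alpha=1.5))
```

```text
False [ 0.498  -0.152   0.0151]
w 23.80259764591 30.00071346759796 [-0.1371 -1.0519  5.4054] [ 0.4981 -0.1521  0.0152]
w 23.85127792224801 29.99983012676239 [ 0.4156 -0.3584 -1.0497] [ 0.0021 -0.0188  0.0004] 7.1917
8.3833
[0.4174 0.1475 0.0593] [0.417  0.1477 0.06  ] 9.1417
```

View pics/m2.png

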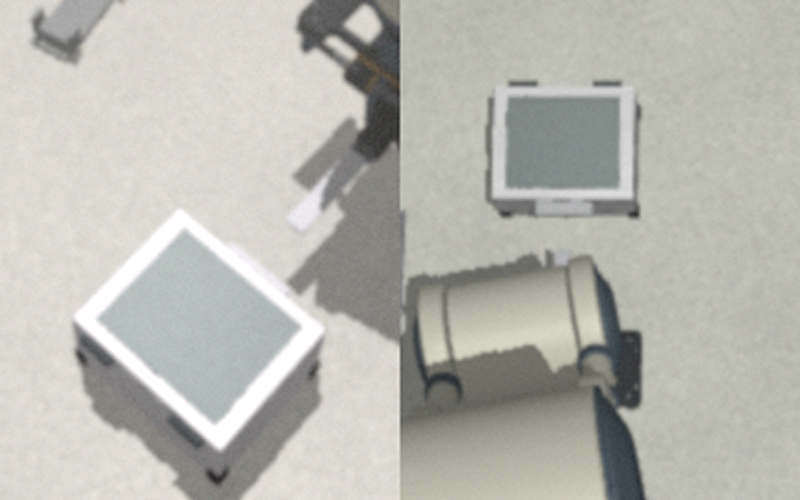

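The tip is at scene (360,308), top (273.6,200), in line with the sill (top x 275.6) and short of it.

Run:
```python
from h import *
np.set_printoptions(precision=4,suppress=True)
a,b=(360,308.4),(273.6,200)
print(tri(a,b),plane("scene",a,.0795),plane("top",b,.0795),"sill",plane("top",(275.6,185.6),.073))
print("rest seat tip",plane("scene",(264,238),.034))
```

```text
(array([0.5496, 0.1536, 0.0861]), np.float64(0.0008230960735198078)) [0.5469 0.1524 0.0795] [0.5511 0.154  0.0795] sill [0.5913 0.1506 0.073 ]
rest seat tip [ 0.5452 -0.1258  0.034 ]
```

Run:
```python
from h import *
p=np.array(ctrl.current_tool_pos());ax=np.array([np.cos(YC),np.sin(YC),0])
ctrl.move_l(p+.03*ax,vel=.1)
s=ctrl.read_camera("scene");t=ctrl.read_camera("top");print(ctrl.current_tool_pos(),ctrl.current_t())
cv2.imwrite("pics/s3f.png",s);cv2.imwrite("pics/t3f.png",t)
r=lambda i,x,y:cv2.resize(i[y:y+60,x:x+50],(400,480),interpolation=cv2.INTER_CUBIC)
cv2.imwrite("pics/m3.png",cv2.convertScaleAbs(np.hstack([r(s,330,295),r(t,250,160)]),alpha=1.4))
```

```text
[0.44657551 0.14811217 0.05951826] 9.8
```

View pics/m3.png

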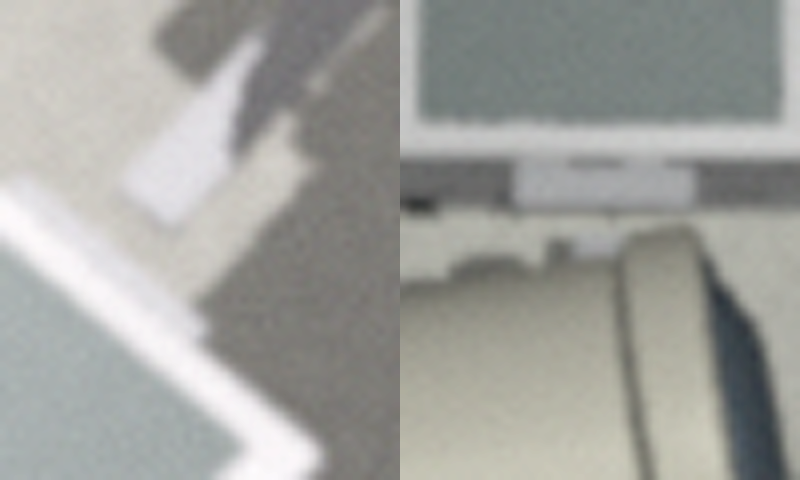

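The blade tip lies at scene (348.7,321), top (275,189.6), about 4 px short of the sill's edge (top row 185.6).

Run:
```python
from h import *
np.set_printoptions(precision=4,suppress=True)
print("tip",tri((348.75,321),(275,189.6)))
for z in(.079,):print(plane("scene",(348.75,321),z),plane("top",(275,189.6),z))
# sill outer corners: scene right corner (210,325); top left-front corner (513,207)
print("sill+y corner",tri((330+208/8,295+330/8),(250+113/8,160+207/8)),plane("scene",(330+208/8,295+330/8),.073),plane("top",(250+113/8,160+207/8),.073))
print("lid+y corner",tri((330+325/8,295+455/8),(246.75,179.7)))
for n in("scene","top"):print(n,"predicted tip px",proj(n,[.44657+.140,.1505,.0785]))
```

```text
tip (array([0.5803, 0.152 , 0.0735]), np.float64(0.00038756999997664266))
[0.5821 0.1534 0.079 ] [0.5792 0.1512 0.079 ]
sill+y corner (array([0.5918, 0.1819, 0.0656]), np.float64(0.0005422338719507314)) [0.5943 0.1831 0.073 ] [0.59   0.1812 0.073 ]
lid+y corner (array([0.6033, 0.2262, 0.0853]), np.float64(0.0002781278937182933))
scene predicted tip px [346.1185 321.738 ]
top predicted tip px [275.3811 186.9192]
```

```bash
cat >> h.py <<'E'
AX=np.array([np.cos(YC),np.sin(YC),0])
W=np.array([.44657551,.14811217,0])+.0255*AX   # TCP plan position with the tip in the wall's outer face
def tip(d,z): return W+d*AX+[0,0,z-.0195]
def lidpt(phi):
    r=.102-.034*min(phi/.9,1);return .120-r*np.cos(phi)+.0015*np.sin(phi),.085+r*np.sin(phi)-.0015*np.cos(phi)
E
python3 - <<'E'
from h import *
np.set_printoptions(precision=3,suppress=True)
ctrl.move_l(tip(-.0245,.0775),vel=.05)
print("hit",ctrl.move_l(tip(.018,.0775),vel=.06,contact_N=4),ctrl.current_tool_pos(),ctrl.current_contact_force())
for f in(0,.1,.2,.3):
    ctrl.move_l(tip(*lidpt(f)),vel=.03);print(f,ctrl.current_contact_force(),ctrl.current_wrist_torque(),ctrl.current_tool_pos())
s=ctrl.read_camera("scene");t=ctrl.read_camera("top");print(ctrl.current_t())
r=lambda i,x,y:cv2.resize(i[y:y+150,x:x+125],(400,480),interpolation=cv2.INTER_CUBIC)
cv2.imwrite("pics/m4.png",cv2.convertScaleAbs(np.hstack([r(s,260,270),r(t,215,110)]),alpha=1.4))
E
```

```text
hit False [0.49  0.149 0.058] [-0.799  0.172 -0.742]
0 [ 0.746 -0.214 -1.463] [0.047 0.085 0.028] [0.49  0.149 0.064]
0.1 [ 0.676 -0.837 -1.046] [ 0.064  0.021 -0.035] [0.495 0.149 0.074]
0.2 [-0.158  0.13  -1.482] [0.038 0.078 0.007] [0.5   0.149 0.083]
0.3 [ 0.649  1.13  -2.347] [ 0.007  0.045 -0.026] [0.506 0.149 0.091]
12.85
```

View pics/m4.png

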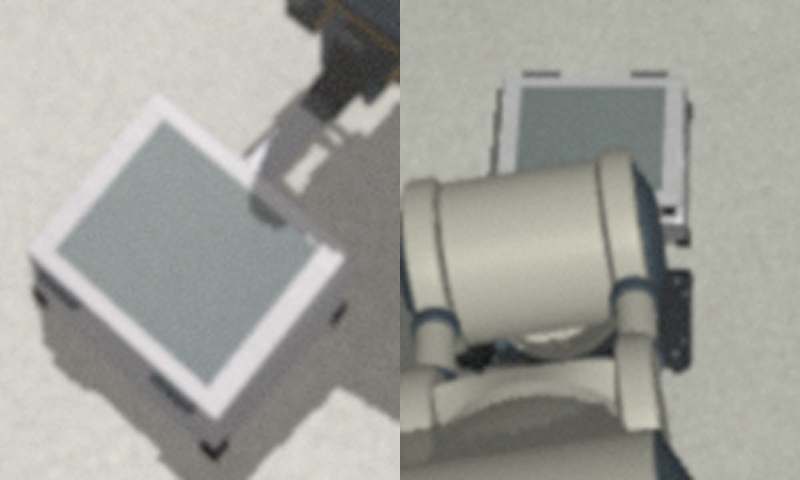

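Run:
```python
from h import *
np.set_printoptions(precision=1,suppress=True)
p=np.array(ctrl.current_tool_pos());o=(260,270)
f=lambda X:(proj("scene",X)-o)*3.2
off=np.array([.003,.002,-.007]) # measured camera bias
t=p+[.134,0,.0195];print("tip at",p+[.134,0,.0195],"crop px",f(t+[0,0,-.006]),"blade base",f(p+[.134-.092,0,.0135]))
for F in(0,.05,.1,.2,.3):
    q=[]
    for y in(-.075,.075):
        e=np.array([.6058,.151,.085-.0075])+AX*(.120-.122*np.cos(F)-.008*np.sin(F))+np.array([-AX[1],AX[0],0])*y+[0,0,.122*np.sin(F)+.008*np.cos(F)]
        q.append(f(e))
    print(F,q)
```

```text
tip at [0.6 0.1 0.1] crop px [216.3 210. ] blade base [317.6 104.3]
0 [array([165.8, 105.4]), array([354.8, 260.8])]
0.05 [array([166., 101.]), array([356., 257.])]
0.1 [array([165.9,  97. ]), array([356.9, 253.6])]
0.2 [array([164.8,  90. ]), array([357.7, 247.8])]
0.3 [array([162.2,  84.4]), array([357.1, 243.7])]
```

The blade disappears beneath the lid's front edge near crop (250,165), and the lid's corners have risen, to (160,95) and (345,255). So the lid is being pried up, by roughly 0.2 rad. I'll continue the swing.

Run:
```python
from h import *
np.set_printoptions(precision=3,suppress=True)
for f in np.arange(.4,1.21,.1):
    ctrl.move_l(tip(*lidpt(f)),vel=.04);print(round(f,1),ctrl.current_contact_force(),ctrl.current_wrist_torque(),ctrl.current_tool_pos())
s=ctrl.read_camera("scene");t=ctrl.read_camera("top");print(ctrl.current_t())
r=lambda i,x,y:cv2.resize(i[y:y+180,x:x+150],(400,480),interpolation=cv2.INTER_CUBIC)
cv2.imwrite("pics/m5.png",cv2.convertScaleAbs(np.hstack([r(s,250,240),r(t,200,80)]),alpha=1.4))
```

```text
0.4 [-0.067  0.742 -1.037] [ 0.024  0.012 -0.005] [0.513 0.149 0.098]
0.5 [ 0.537  1.061 -1.381] [ 0.008 -0.019  0.016] [0.52  0.149 0.104]
0.6 [-0.407 -0.266 -1.105] [ 0.008  0.014 -0.012] [0.528 0.15  0.109]
0.7 [ 0.351 -0.792 -0.076] [0.017 0.057 0.045] [0.536 0.15  0.113]
0.8 [-0.452 -0.595 -0.954] [0.011 0.028 0.016] [0.544 0.15  0.116]
0.9 [-0.105  0.099 -1.238] [ 0.116  0.059 -0.014] [0.551 0.15  0.118]
1.0 [-0.036  0.104 -0.735] [0.057 0.078 0.014] [0.557 0.15  0.122]
1.1 [ 0.164  1.156 -0.053] [0.077 0.038 0.043] [0.563 0.15  0.126]
1.2 [-0.107 -0.553 -1.453] [0.075 0.036 0.008] [0.569 0.15  0.128]
16.15
```

View pics/m5.png

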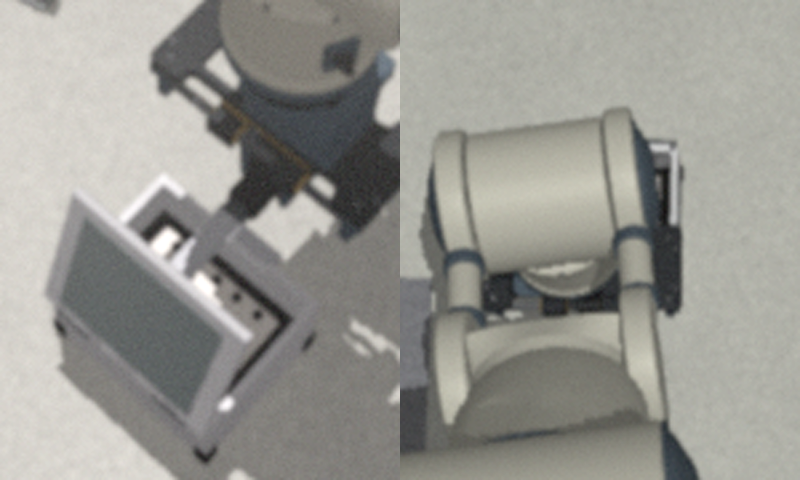

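The lid stands at roughly 60–65°, pushed by the blade inside it (blade at crop (210,240)). I'll push it over and then withdraw.

Run:
```python
from h import *
np.set_printoptions(precision=3,suppress=True)
for f in np.arange(1.3,1.75,.1):
    ctrl.move_l(tip(*lidpt(f)),vel=.04);print(round(f,1),ctrl.current_contact_force(),ctrl.current_tool_pos())
ctrl.move_l(tip(*lidpt(1.73)),vel=.04);ctrl.sleep(.3)
p=np.array(ctrl.current_tool_pos());ctrl.move_l(p-.17*AX,vel=.2)
ctrl.goto(G+[0,0,.12],rot(YT));ctrl.sleep(.2)
s=ctrl.read_camera("scene");t=ctrl.read_camera("top");print(ctrl.current_t(),ctrl.current_tool_pos())
cv2.imwrite("pics/s6f.png",s);cv2.imwrite("pics/t6f.png",t)
cv2.imwrite("pics/m6.png",cv2.convertScaleAbs(np.hstack([cv2.resize(i,(400,480),interpolation=cv2.INTER_CUBIC) for i in(s[150:420,200:425],t[90:270,230:380])]),alpha=1.4))
```

```text
1.3 [ 0.609  0.335 -1.329] [0.576 0.15  0.131]
1.4 [ 0.085 -1.22  -1.482] [0.582 0.151 0.132]
1.5 [ 0.502  1.13  -1.703] [0.589 0.151 0.133]
1.6 [ 0.248  0.127 -1.549] [0.596 0.151 0.134]
1.7 [ 0.386  0.494 -1.109] [0.603 0.151 0.133]
20.7833 [ 0.498 -0.151  0.154]
```

View pics/m6.png

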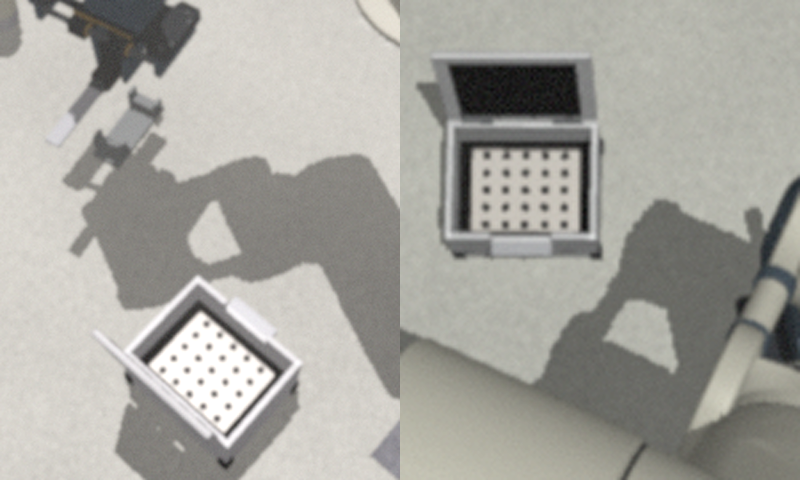

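Lid open in both views; the top view shows its underside beyond the hinge, leaning back. I'll check the angle and the tool's pitch by calculation.

Run:
```python
from h import *
np.set_printoptions(precision=4,suppress=True)
k=180/480
u=lambda x,y:(230+(x-400)*150/400,90+y*k)
e=plane("top",u(514,57),.207);h=plane("top",u(520,122),.085);print("edge",e,"hinge",h,"angle",np.pi/2+np.arctan2(e[0]-h[0],.122))
p=np.array(ctrl.current_tool_pos());a=np.array([np.cos(YT),np.sin(YT),0])
for dz in(-.01,0,.01):print("tip pred crop",(proj("scene",p+.134*a+[0,0,.019+dz-.007])-[200,150])*[400/225,480/270])
```

```text
edge [0.7486 0.1495 0.207 ] hinge [0.7242 0.1554 0.085 ] angle 1.7687011255168574
tip pred crop [ 53.347  148.8787]
tip pred crop [ 52.1556 144.1511]
tip pred crop [ 50.945  139.3471]
```

Run:
```python
from h import *
np.set_printoptions(precision=2,suppress=True)
aT=np.array([np.cos(YT),np.sin(YT),0])
for n,p,a,box in(("s2f",[.4174,.1475,.0593],AX,(345,285,40,35)),("s3f",[.44658,.14811,.05952],AX,(338,295,40,35)),("s6f",[.498,-.151,.154],aT,(215,195,40,40))):
    i=cv2.imread(f"pics/{n}.png");x,y,w,h=box;f=i[y:y+h,x:x+w].astype(int)
    m=((f[...,0]-f[...,2]>=4)&(f.max(2)>130)).astype(np.uint8)
    _,l,st,_=cv2.connectedComponentsWithStats(m);k=1+st[1:,4].argmax();v,c=np.where(l==k);q=np.c_[c+x,v+y]
    P=[proj("scene",np.array(p)+s*a+[0,0,.012]) for s in(.04,.134)];d=(P[1]-P[0]);L=np.linalg.norm(d)/94;d/=np.linalg.norm(d)
    s=(q-P[1])@d;e=np.percentile(s,97);lat=np.median(((q-P[1])@np.array([-d[1],d[0]])))
    print(n,len(q),"pred",P[1],"tip past pred px",e,"mm",e/L,"lateral px",lat)
```

```text
Traceback (most recent call last):
ValueError: attempt to get argmax of an empty sequence
```

Run:
```python
from h import *
np.set_printoptions(precision=2,suppress=True)
aT=np.array([np.cos(YT),np.sin(YT),0])
for n,p,a,box in(("s2f",[.4174,.1475,.0593],AX,(352,290,30,26)),("s3f",[.44658,.14811,.05952],AX,(343,300,25,25)),("s6f",[.498,-.151,.154],aT,(220,205,30,35))):
    i=cv2.GaussianBlur(cv2.imread(f"pics/{n}.png"),(3,3),0);x,y,w,h=box;f=i[y:y+h,x:x+w].astype(int)
    b=f[...,0]-f[...,2];m=((b>b.max()-6)&(f.max(2)>125)).astype(np.uint8)
    _,l,st,_=cv2.connectedComponentsWithStats(m);k=1+st[1:,4].argmax();v,c=np.where(l==k);q=np.c_[c+x,v+y]
    P=[proj("scene",np.array(p)+s*a+[0,0,.012]) for s in(.04,.134)];d=(P[1]-P[0]);L=np.linalg.norm(d)/94;d/=np.linalg.norm(d)
    s=(q-P[1])@d;e=np.percentile(s,97);lat=np.median(((q-P[1])@np.array([-d[1],d[0]])))
    print(n,b.max(),np.median(b),len(q),"pred",P[1],"tip past pred px",e,"mm",e/L,"lateral px",lat)
```

```text
s2f 2 -5.0 171 pred [357.25 310.77] tip past pred px -0.45958909161185324 mm -1.0108160113083802 lateral px 1.5107161371993407
s3f 2 -4.0 182 pred [347.92 320.98] tip past pred px -0.06827899445836498 mm -0.1469942378845373 lateral px 1.4364438530643648
s6f 2 -7.0 177 pred [229.41 231.16] tip past pred px -0.40226523858078594 mm -0.8798912073861788 lateral px 1.499054887811843
```

Same tip reading as before prying (within 1 mm), so the tool hasn't slipped in the grip. Lay it back.

Run:
```python
from h import *
np.set_printoptions(precision=4,suppress=True)
ctrl.move_l(G+[0,0,.025],vel=.12);print(ctrl.move_l(G-[0,0,.0185],vel=.03,contact_N=6),ctrl.current_tool_pos(),ctrl.current_contact_force())
ctrl.command_gripper(.55);ctrl.sleep(.2);ctrl.move_l(G+[0,0,.14],vel=.12)
ctrl.goto([.30,-.45,.30],rot(YT));ctrl.sleep(.3)
s=ctrl.read_camera("scene");t=ctrl.read_camera("top");print(ctrl.current_t())
cv2.imwrite("pics/m7.png",cv2.convertScaleAbs(np.hstack([cv2.resize(i,(400,480),interpolation=cv2.INTER_CUBIC) for i in(s[150:420,150:375],t[80:272,340:500])]),alpha=1.4))
a=cv2.imread("pics/scene0.png").astype(int)
for n,i0,i1,(x,y,w,h) in(("scene",a,s,(235,190,60,55)),("top",cv2.imread("pics/top0.png"),t,(370,195,35,60))):
    for i in(i0,i1):
        g=i[y:y+h,x:x+w].max(2);m=(g<(45 if n=="top" else 60)).astype(np.uint8);c=max(cv2.findContours(m,0,1)[0],key=cv2.contourArea);print(n,cv2.minAreaRect(c))
```

```text
False [ 0.498  -0.152   0.0156] [-0.2013  0.5863 -0.9715]
27.4
scene ((36.719581604003906, 26.026874542236328), (12.133509635925293, 41.973663330078125), 37.23482894897461)
scene ((38.29999923706055, 26.600006103515625), (14.000001907348633, 41.80000686645508), 36.86989212036133)
top ((19.10487937927246, 32.15610122680664), (40.020057678222656, 10.057397842407227), 77.90524291992188)
top ((17.570695877075195, 33.175025939941406), (40.21720504760742, 9.691301345825195), 78.31063079833984)
```

View pics/m7.png

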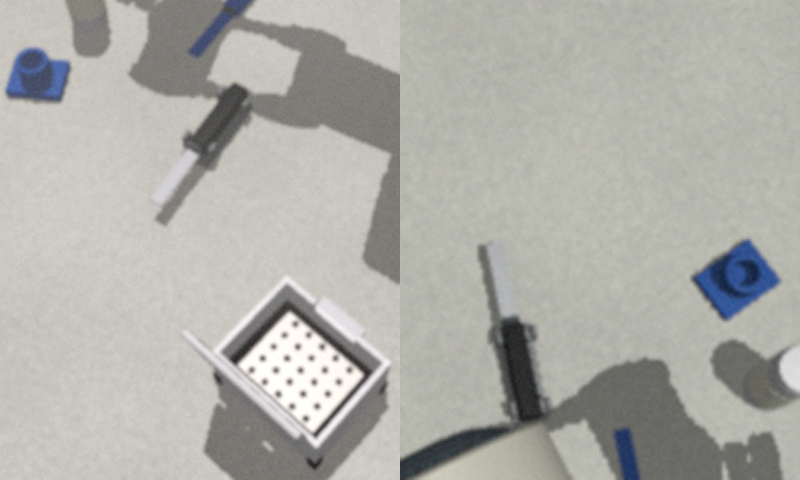

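The tool lies back in its rest within about 4 mm of its starting pose (handle at scene crop (220,120)). The lid stands open and the flange and can look undisturbed, so I'll hand in.

```bash
python3 -c "
from bench import ctrl
print(ctrl.sign_off())"
```

```text
the job is handed in; nothing more can be done
None
```

I handed the job in at about 27 s: the lid was pried up and swung over to about 1.7 rad with the blade, and it stands open leaning back. The tool is back in its rest within about 4 mm of where it started, and the flange and can look unmoved. I did not check the mouse at the end, though the arm stayed clear of it, and hand-in returned no verdict.

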